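Close the wooden art box: inner leaf down, then the lid

ROBOT

A 6-joint arm with a two-finger parallel gripper is mounted at the origin on the work surface. World frame = base frame: x ahead of the robot, y to its left, z up, the work surface at z = 0. Lengths are in mm, angles in rad, forces in N, time in s.
With the tool pointing down it reaches from about 250 to 800 mm from the base axis. Payload 8.5 kg.
Tool frame: the origin (TCP) lies midway between the tips of the shut fingers; the grasp point (between the pads) lies 19 mm behind it (bot.tcp_to_grasp is the y of the grasp point in the tool frame, in mm); y points along the fingers, z is the direction in which the jaws open and shut, and the axes are right-handed (so a half turn about y gives the same grasp; the last joint's range is limited). The gripper opens to 85 mm and grips with 20 to 120 N. Pads are 22 mm wide; open, the fingers measure 114 mm over their backs; the gripper's body (76 mm by 85 mm) begins 54 mm behind the grasp point. The pads swing forward as they close: fully open they stand 13 mm farther back than shut.
Start: joints at [-1.106, 0.238, -0.013, 1.319, 0, 1.571], TCP at [235.307, -469.265, 231.276] pointing down, gripper open.
Joint ranges: [-2.66, 2.66], [-1.03, 1.9], [-1.14, 1.46], [-1.82, 2.27], [-1.45, 1.34], [-3.14, 3.14]. Speed limits (rad/s): [2.22, 2.22, 2.79, 3.14, 3.14, 3.14].

INTERFACE

Orientations are given as a unit quaternion [x, y, z, w].
In Python, from plant import bot gives the robot as it stands. The module is installed in compiled form; this text tells all that it offers.
- The arm moves only by the shell command python3 -m creep 'ROWS'. ROWS is a JSON object of lists of equal length, an entry for each row: "twist": the turn, a rotation vector about the tool's x, y, z in degrees, a list of three; "translation": the shift along the tool's x, y, z in cm, a list of three; "claw": the opening, from -1 (shut) to 1 (fully open), so that 0 is half open. A call has 1 to 8 rows; each row is the pose to reach, as a shift and turn from the pose measured when the call began, along the tool's axes at that moment; what a row does not reach only later rows make up. A row lasts 1/8 s, in which the tool goes at most 62.5 mm and 10.7 degrees, less where a joint would pass 70% of its speed; a pose out of reach is approached as far as the arm can. A call with a gripper value outside its range is refused whole. The fingers move at their own pace and stop on an object; the grip force is fixed at half the most. Time passes only in rows, so rows that repeat a pose let the fingers close. It gives the time, the measured TCP pose, the force and the opening at its end, in the units of the state.
- bot.observe(): the state, without advancing time (a new reading comes with each control period).
- bot.capture(name): name is "scene" or "top" or "wrist"; returns the picture (420x560x3 uint8, blue, green, red); there is no depth.
- bot.camera_params(name): a dict with "fx", "fy", "cx", "cy" (pixels), "camera_from_world" (4x4, takes a point from world to camera coordinates). Camera axes: x right, y up, looking along -z (the intrinsics and any distortion apply to the point x, -y, -z); pixel columns grow to the right and rows downward; lengths in mm; the calibration is good to about 2 mm. A picture is of the moment at which its call begins: read the wrist's pose just before it. camera_params takes no time and is no camera call; for the wrist camera it gives the pose at the moment of the call.
- bot.sign_off(): hands the job in, once; it reports no verdict.
The state is a dict: "time": time; "q": joint angles; "dq": joint speeds; "joint_torque": joint torques, N m; "eef_pos": TCP position; "tcp_rot": TCP orientation; "ft_force": force on the tool from outside, world axes, zero at the start; "ft_torque": the same for the moment, N m; "gripper_width": opening from 0.0 (shut) to 1.0 (fully open).
Only numpy, scipy, OpenCV 4.12 (cv2) and the standard library are available. Lean on these libraries where they do the work, as an engineer would, in place of code of your own. Each camera call takes 0.05 s, during which the arm holds its last target.

TASK

Pack up the open wooden art box: first fold its upright inner leaf down flat over the tool well, and only then swing the lid fully shut over it. Just push them with the fingertips and let the lid down without slamming it. Leave the box standing where it is, and lift or move nothing else, neither in the box nor around it.

Things in the scene. Friction and masses are not known exactly. Their poses are not given: they have to be found in the camera images.
- artbox: Loose wooden art box, 2.4 kg plus leaf and lid; open base 200 (own x) x 340 (own y) x 65 mm high, walls 9 mm; 90 mm high when shut. Origin: centre of its underside. Own z up, +x from the front (brass catches, handle) to the back, where the lid is hinged; +y to the side where the leaf is hinged. Divider along y = 0: the leaf covers the +y half (tool well); paint tubes and tape lie in the -y half.
- leaf (a joint): Angle of the inner leaf, rad: 0 flat over the tool well, 1.57 upright, 1.68 its stop. Plywood board 5 mm thick, 170 mm along the box's x, 148 mm from hinge line to free edge, 0.12 kg. Stiff hinge: stays at any angle (0.13 N m of friction). Folds by pushing its face that looks outwards (the box's own +y) towards the box's own -y, then down. Upright, it blocks the lid.
- leaf_hinge (a point): Middle of the leaf's hinge line, which runs along the box's own x, in the box at (0, 155, 50.5) mm. Does not move in the box. It lies in the middle of the board's thickness.
- leaf_edge (a point): Middle of the leaf's free edge, 148 mm out from the hinge line, on the face that looks outwards when upright and up when folded (2.5 mm off the board's mid-plane). A dark bead 9 mm wide, 7 mm high runs along this edge on that face. Folded, this point lies 53 mm above the box's underside, 12 mm below the rim.
- lid (a joint): Angle of the lid, rad: 0 shut, 1.57 upright, 1.85 its stop, leaning back. Shallow wooden frame with a flat outer panel: 200 mm from hinge line to free edge, 340 mm along the box's own y, 25 mm deep, 0.4 kg. Stiff hinge: stays at any angle (0.65 N m of friction). Closes by pushing its outer face from behind (towards the box's own -x), then down.
- lid_hinge (a point): Middle of the lid's hinge line, which runs along the box's own y at the back rim, in the box at (100, 0, 65) mm. Does not move in the box. The lid's inner rim lies in the plane through this line.
- lid_edge (a point): Middle of the lid's free edge on its outer face: 200 mm out from the hinge line and 25 mm along the lid's outward normal from the plane of its rim.
- knife: Craft knife lying in the tool well, 140 mm long, 11 mm thick; origin under its middle. Loose; stays there, under the leaf.
- tape: Roll of brown tape lying flat in the box's front -y compartment, 54 mm across, 19 mm high; origin under its centre. Loose; stays there.
- glue_stick: Glue stick standing on the mat close to the box's +y side near the front: white with a blue cap, 29 mm across, 96 mm high; origin at its foot. To be left alone.
- brush_pot: White pot with brushes standing on the mat off the box's back -y corner: 76 mm across, 95 mm high, brushes to 178 mm; origin at its foot. To be left alone.
- scissors: Scissors with black handles lying flat, 190 mm long, 9 mm thick; origin near the pivot, on the table. To be left alone.
- pva_bottle: White glue bottle with orange label and cap, 60 mm across, 150 mm high; origin at its foot. To be left alone.
- mug: Blue mug, 82 mm across, 95 mm high; origin at its foot. To be left alone.
- magazines: Stack of magazines lying flat, 210 by 280 by 26 mm; origin under its centre. To be left alone.

How it is judged (in metres and radians):
On the way, in this order (a step that is already met when the one before it is completed fails the run):
1. the inner leaf lies folded down over the tool well while the lid still stands open (value of joint leaf below 0.08 rad and value of joint lid above 1.2 rad), for 0.2 s.
2. the lid is shut over the folded leaf (value of joint lid below 0.035 rad and value of joint leaf below 0.08 rad), for 0.2 s.
At the end, for the whole second after the job is handed in: The lid is shut (within 0.035 rad, 7 mm at its front edge), the leaf lies folded under it (within 0.08 rad), the box stands flat and still within 20 mm of where it stood, the knife and tape in it are within 30 mm and the things around it within 25 mm of where they were, upright (all of step 2 and distance of artbox from where it was at the start of the episode below 0.02 m and angle between artbox's own z axis and vertical below 0.03 rad and linear speed of artbox below 0.02 m/s and distance of each of knife, tape from where it was at the start of the episode below 0.03 m and distance of each of glue_stick, brush_pot, scissors, pva_bottle, mug, magazines from where it was at the start of the episode below 0.025 m and angle between each of glue_stick, brush_pot, scissors, pva_bottle, mug, magazines's own z axis and vertical below 0.2 rad); the robot touches nothing.
It fails at once if the box is shoved more than 20 mm (distance of artbox from where it was at the start of the episode above 0.02 m).
It fails at once if the box is lifted or tipped (height (world z) of artbox above 0.015 m or angle between artbox's own z axis and vertical above 0.1 rad).
It fails at once if the lid is slammed (swung shut faster than 2.5 rad/s) (velocity of joint lid below -2.5 rad/s).
It fails at once if a thing in the box is lifted or displaced by more than 30 mm (distance of any of knife, tape from where it was at the start of the episode above 0.03 m).
It fails at once if a thing beside the box is lifted, displaced by more than 25 mm or tipped (distance of any of glue_stick, brush_pot, scissors, pva_bottle, mug, magazines from where it was at the start of the episode above 0.025 m or angle between any of glue_stick, brush_pot, scissors, pva_bottle, mug, magazines's own z axis and vertical above 0.3 rad).
It also fails if it takes over 53 s, if anything falls off the work surface, if the arm or the gripper's body presses on something with over 40 N, if the wrist force passes 120 N, or if a joint passes its speed limit or range.

## Working session

There is one attempt and no reset: what is moved stays moved. The work goes in short steps, Python scripts to look and compute and a shell command to move; the robot and the scene stay as the last step left them, time stands still between calls to the robot, and variables do not carry over. Pictures are saved under pics/ and viewed, and the job is handed in when it is done.

```bash
mkdir -p pics; python3 - <<'E'
from plant import bot
import cv2,json
print(bot.observe())
for n in("scene","top","wrist"):
    p=bot.camera_params(n); print(n,p)
    cv2.imwrite(f"pics/{n}0.png",bot.capture(n))
E
```

```text
{'time': 0.0, 'q': array([-1.10596544e+00,  2.38775479e-01, -1.42615143e-02,  1.31922843e+00,
       -1.48888713e-05,  1.57082262e+00]), 'dq': array([ 0.00095333,  0.0017619 , -0.00084091, -0.00050444,  0.00078722,
        0.00100206]), 'joint_torque': array([-1.86880425e-03, -5.38775253e+01,  3.46434116e+01,  1.85621489e-02,
       -5.08510311e-05, -2.87314629e-05]), 'eef_pos': array([ 235.14460935, -468.91148399,  230.67760024]), 'tcp_rot': array([-0.16298266,  0.6886009 , -0.68759245,  0.16273313]), 'ft_force': array([0.22967824, 0.0042501 , 0.763169  ]), 'ft_torque': array([ 0.01695308, -0.04024933,  0.02802483]), 'gripper_width': 0.9989550494699843}
scene {'fx': 532.5686641284483, 'fy': 532.5686641284483, 'cx': 278.077270564686, 'cy': 209.73478097879192, 'camera_from_world': array([[ 6.48717550e-01,  7.60993046e-01, -7.42456744e-03,
        -3.94591075e+02],
       [-6.35072645e-01,  5.46699414e-01,  5.45712824e-01,
         2.79044844e+02],
       [ 4.19342671e-01, -3.49298346e-01,  8.37939371e-01,
        -1.83670303e+03],
       [ 0.00000000e+00,  0.00000000e+00,  0.00000000e
[... 272 characters left out ...]
.05849324e-03,  1.00236864e-01,
        -5.70804647e+02],
       [-1.00160979e-01, -9.32635297e-03,  9.94927534e-01,
        -1.56131673e+03],
       [ 0.00000000e+00,  0.00000000e+00,  0.00000000e+00,
         1.00000000e+00]])}
wrist {'fx': 350.4242697640271, 'fy': 350.4242697640271, 'cx': 280.9920344284305, 'cy': 209.44117587273982, 'camera_from_world': array([[ 4.47485725e-01, -8.94289115e-01, -1.87220780e-03,
        -5.23956475e+02],
       [ 8.45333677e-01,  4.23670653e-01, -3.25444545e-01,
         4.28308057e+01],
       [ 2.91834714e-01,  1.44049148e-01,  9.45559275e-01,
        -3.80817682e+02],
       [ 0.00000000e+00,  0.00000000e+00,  0.00000000e+00,
         1.00000000e+00]])}
```

View pics/scene0.png

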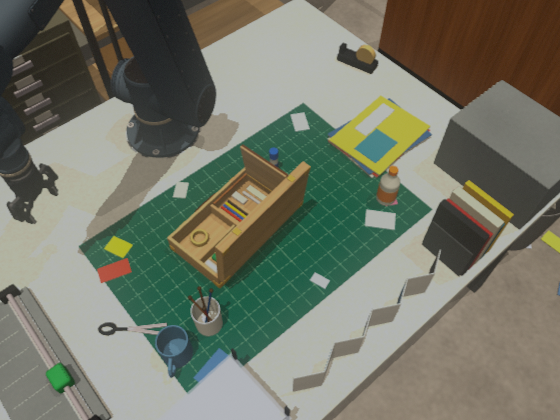

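View pics/top0.png

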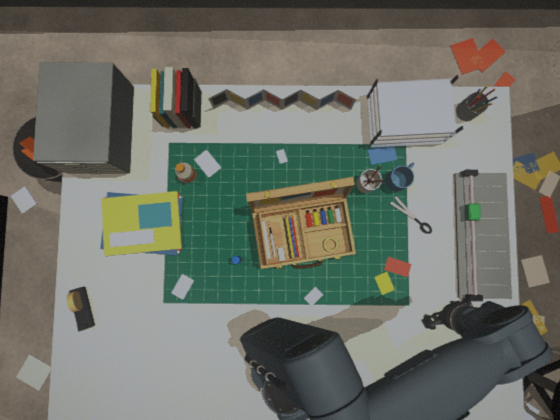

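View pics/wrist0.png

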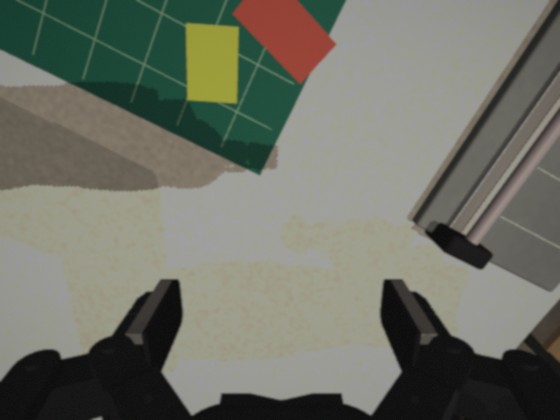

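```bash
python3 - <<'E'
import cv2
a=cv2.imread('pics/top0.png')[170:280,220:420]; cv2.imwrite('pics/topz.png',cv2.resize(a,None,fx=4,fy=4,interpolation=cv2.INTER_CUBIC))
a=cv2.imread('pics/scene0.png')[140:290,160:320]; cv2.imwrite('pics/scenez.png',cv2.resize(a,None,fx=4,fy=4,interpolation=cv2.INTER_CUBIC))
E
```

```text
(no output)
```

View pics/topz.png

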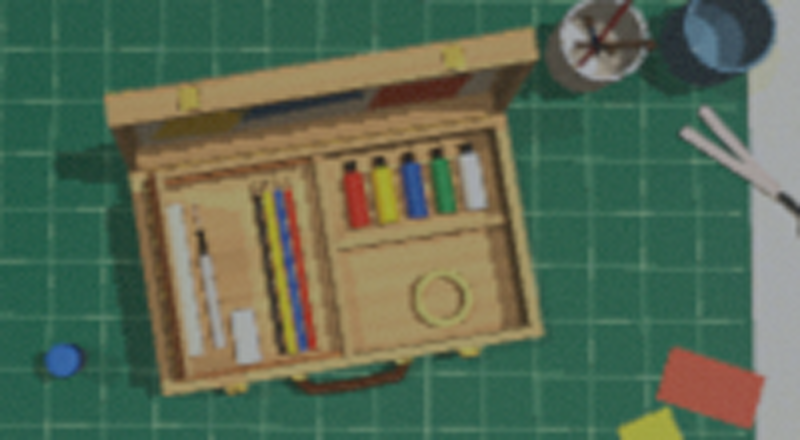

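View pics/scenez.png

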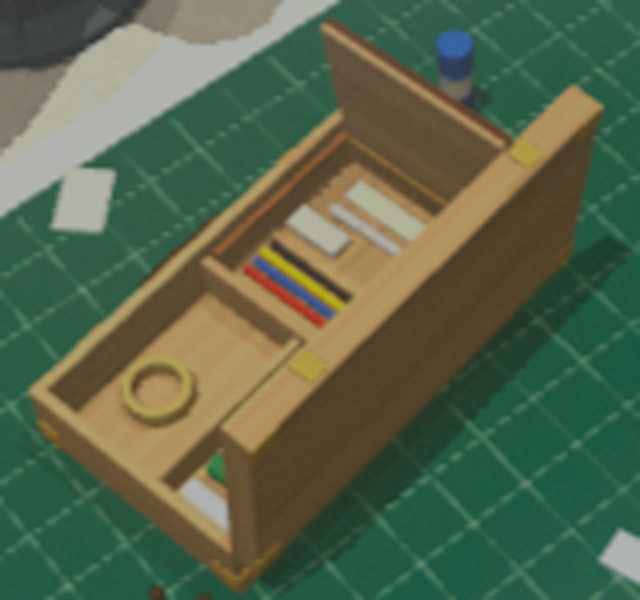

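```bash
cat > h.py <<'E'
import numpy as np
from plant import bot
from scipy.spatial.transform import Rotation as R
P={}
def cp(n):
    if n=='wrist' or n not in P: P[n]=bot.camera_params(n)
    return P[n]
def ray(n,u,v,p=None):
    p=p or cp(n);T=p['camera_from_world'];Rm=T[:3,:3]
    d=np.array([(u-p['cx'])/p['fx'],-(v-p['cy'])/p['fy'],-1])
    return -Rm.T@T[:3,3],Rm.T@d
def onz(n,u,v,z,p=None):
    o,d=ray(n,u,v,p);return o+d*(z-o[2])/d[2]
def proj(n,X,p=None):
    p=p or cp(n);T=p['camera_from_world'];c=T[:3,:3]@np.array(X,float)+T[:3,3]
    return np.array([p['cx']+p['fx']*c[0]/-c[2],p['cy']-p['fy']*c[1]/-c[2]])
def tri(l):
    A=np.zeros((3,3));b=np.zeros(3)
    for n,u,v in l:
        o,d=ray(n,u,v);d/=np.linalg.norm(d);M=np.eye(3)-np.outer(d,d);A+=M;b+=M@o
    X=np.linalg.solve(A,b);return X,[np.linalg.norm((np.eye(3)-np.outer(d/np.linalg.norm(d),d/np.linalg.norm(d)))@(X-o)) for o,d in (ray(*q) for q in l)]
E
python3 - <<'E'
from h import *
np.set_printoptions(precision=1,suppress=True)
t=lambda x,y:(220+x/4-.375,170+y/4-.375)
s=lambda x,y:(160+x/4-.375,140+y/4-.375)
own={}
for nm,z,own in(("FL",(165,393),(-100,170)),("FR",(541,334),(-100,-170)),("BL",(133,175),(100,170)),("BR",(501,116),(100,-170))):
    print(nm,onz('top',*t(*z),65)[:2],own)
print("scene FR",onz('scene',*s(32,396),65), 'FLleft?',)
print("lid L in/out top",tri([('top',*t(107,95)),('scene',*s(603,105))]))
print("lid R out",tri([('top',*t(533,28)),('scene',*s(246,455))]))
print("lid inL",tri([('top',*t(113,124)),('scene',*s(575,86))]))
print("lid inR",tri([('top',*t(540,54)),('scene',*s(228,425))]))
print("glue cap z96",onz('top',*t(63,360),96)[:2],onz('scene',*s(456,42),96)[:2])
print("leaf edge front top scene",onz('scene',*s(325,22),198))
E
```

```text
FL [351.3  90.1] (-100, 170)
FR [ 406.1 -242.2] (-100, -170)
BL [544.4 121.2] (100, 170)
BR [ 600.2 -208.1] (100, -170)
scene FR [ 412.4 -247.4   65. ] FLleft?
lid L in/out top (array([590.7, 130.1, 259.5]), [np.float64(0.2373451757495179), np.float64(0.23734517574949268)])
lid R out (array([ 646. , -207. ,  256.2]), [np.float64(1.8039286861588866), np.float64(1.8039286861589212)])
lid inL (array([567.7, 125.2, 261.8]), [np.float64(0.5934081878482518), np.float64(0.5934081878484098)])
lid inR (array([ 625.5, -208. ,  265.6]), [np.float64(1.4382819732299716), np.float64(1.4382819732299799)])
glue cap z96 [380.  177.6] [381.3 176.2]
leaf edge front top scene [370.5  63.5 198. ]
```

```bash
cat >> h.py <<'E'
C=np.array([475.5,-59.7,0]);YAW=np.radians(9.3)
RB=R.from_euler('z',YAW).as_matrix()
def box(x,y,z): return C+RB@np.array([x,y,z],float)
def tobox(X): return RB.T@(np.array(X)-C)
def intool(X,st=None):
    st=st or bot.observe();return R.from_quat(st['tcp_rot']).as_matrix().T@(np.array(X)-st['eef_pos'])/10
E
python3 - <<'E'
from h import *
np.set_printoptions(precision=3,suppress=True)
s=bot.observe();M=R.from_quat(s['tcp_rot']).as_matrix();print(M)
print('tcp own',tobox(s['eef_pos']))
# rotation about world z to align tool so that tool z ∥ box y
a=np.degrees(np.arctan2(M[1,2],M[0,2]));print('toolz yaw',a,'box yaw',9.3)
for X in [(0,-150,290),(-15,205,290),(-15,205,170)]: print(X,box(*X),intool(box(*X),s))
for p in [(100,170,65),(-100,-170,65),(-85,155,198),(85,155,198),(100,170,90)]: print(p,proj('top',box(*p)),proj('scene',box(*p)))
E
```

```text
[[-0.894 -0.001  0.448]
 [-0.448  0.001 -0.894]
 [ 0.    -1.    -0.001]]
tcp own [-303.31  -365.103  230.821]
toolz yaw -63.36821873569787 box yaw 9.3
(0, -150, 290) [ 499.741 -207.728  290.   ] [-35.362  -5.906 -11.505]
(-15, 205, 290) [427.568 140.181 290.   ] [-44.506  -5.867 -45.84 ]
(-15, 205, 170) [427.568 140.181 170.   ] [-44.506   6.133 -45.826]
(100, 170, 65) [252.027 212.716] [296.134 197.982]
(-100, -170, 65) [355.293 253.648] [167.142 236.03 ]
(-85, 155, 198) [262.335 264.726] [244.382 141.554]
(85, 155, 198) [254.574 212.957] [289.559 171.606]
(100, 170, 90) [251.563 212.092] [296.311 193.214]
```

```bash
python3 -m creep '{"twist":[[0,-9,0],[0,-18,0],[0,-27,0],[0,-36,0],[0,-45,0],[0,-54,0],[0,-63,0],[0,-72.7,0]],"translation":[[-3.5,-1.5,-3],[-7.5,-3,-7],[-11.5,-4.5,-11],[-15.5,-6,-15],[-19.5,-6,-19],[-23.5,-6,-23],[-27.5,-6,-27],[-31.5,-6,-31]],"claw":[-1,-1,-1,-1,-1,-1,-1,-1]}'
python3 - <<'E'
from h import *
np.set_printoptions(precision=2,suppress=True)
s=bot.observe();print(s['q'],tobox(s['eef_pos']),s['gripper_width'],s['ft_force'])
M=R.from_quat(s['tcp_rot']).as_matrix();print(M, np.degrees(np.arctan2(M[1,2],M[0,2])))
print(intool(box(-15,205,290)),intool(box(-15,205,170)))
E
```

```text
time: 1.15
eef_pos: [378.0, -49.0, 291.2]
tcp_rot: [-0.54, 0.456, -0.456, 0.54]
ft_force: [0.1, -0.3, -1.0]
gripper_width: -0.002
[-0.13 -0.03 -0.17  1.43  0.    1.27] [-94.51  26.34 291.24] -0.0018726398352027283 [ 0.08 -0.35 -1.03]
[[ 0.17 -0.    0.99]
 [-0.99  0.    0.17]
 [-0.   -1.    0.  ]] 9.630550472467947
[-17.82   0.14   8.05] [-17.81  12.14   8.05]
```

```bash
python3 -m creep '{"twist":[[0,0,0],[0,0,0],[0,0,0],[0,0,0],[0,0,0],[0,0,0],[0,0,0],[0,0,0]],"translation":[[-5,0,3],[-10,0,6],[-15,0,8],[-17.8,0,8],[-17.8,4,8],[-17.8,8,8],[-17.8,12,8],[-17.8,12.1,8]],"claw":[-1,-1,-1,-1,-1,-1,-1,-1]}'
python3 - <<'E'
from h import *
import cv2
np.set_printoptions(precision=2,suppress=True)
s=bot.observe();print(s['q'],tobox(s['eef_pos']),s['ft_force'])
for n in('scene','wrist'): cv2.imwrite(f'pics/{n}1.png',bot.capture(n))
a=cv2.imread('pics/scene1.png')[60:290,120:340]; cv2.imwrite('pics/scene1z.png',cv2.resize(a,None,fx=2.6,fy=2.6,interpolation=cv2.INTER_CUBIC))
E
```

```text
time: 2.15
eef_pos: [425.1, 139.4, 168.4]
tcp_rot: [0.542, -0.457, 0.455, -0.539]
ft_force: [-0.7, 0.1, 0.8]
gripper_width: -0.002
[ 0.32  0.14 -0.3   1.13  0.    1.72] [-17.51 204.64 168.36] [-0.68  0.12  0.8 ]
```

View pics/scene1z.png

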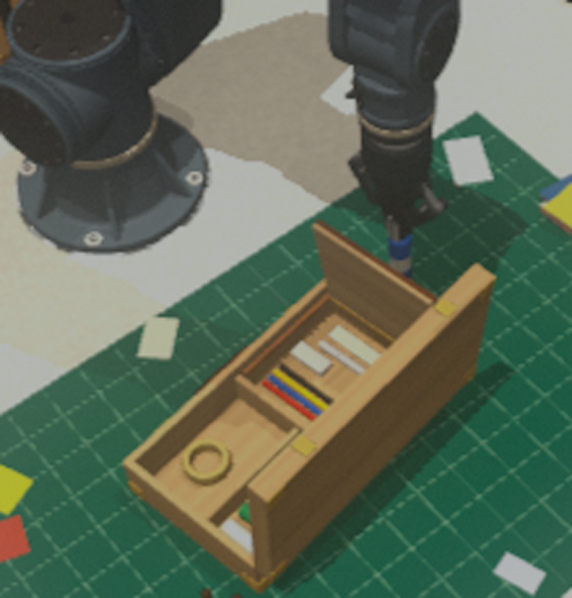

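View pics/wrist1.png

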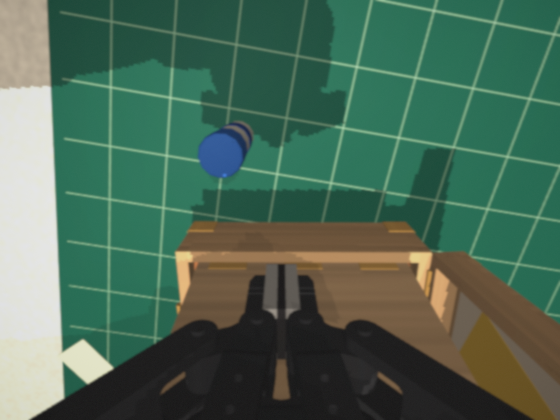

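```bash
python3 -m creep '{"twist":[[0,0,0],[0,0,0],[0,0,0],[0,0,0],[0,0,0],[0,0,0],[0,0,0],[0,0,0]],"translation":[[1.5,0,0],[3,0,0],[4,0,0],[5.4,0.2,0],[6.7,0.4,0],[8,0.8,0],[9.5,1.4,0],[10.7,2.2,0]],"claw":[-1,-1,-1,-1,-1,-1,-1,-1]}'
python3 - <<'E'
from h import *
import cv2
np.set_printoptions(precision=2,suppress=True)
s=bot.observe();print(tobox(s['eef_pos']),s['ft_force'])
for n in('scene',): cv2.imwrite(f'pics/{n}2.png',bot.capture(n))
a=cv2.imread('pics/scene2.png')[60:290,120:340]; cv2.imwrite('pics/scene2z.png',cv2.resize(a,None,fx=2.6,fy=2.6,interpolation=cv2.INTER_CUBIC))
E
```

```text
time: 3.25
eef_pos: [445.4, 33.5, 148.6]
tcp_rot: [-0.54, 0.456, -0.456, 0.54]
ft_force: [1.4, -0.2, 1.7]
gripper_width: -0.001
[-14.66  96.88 148.61] [ 1.4  -0.18  1.69]
```

View pics/scene2z.png

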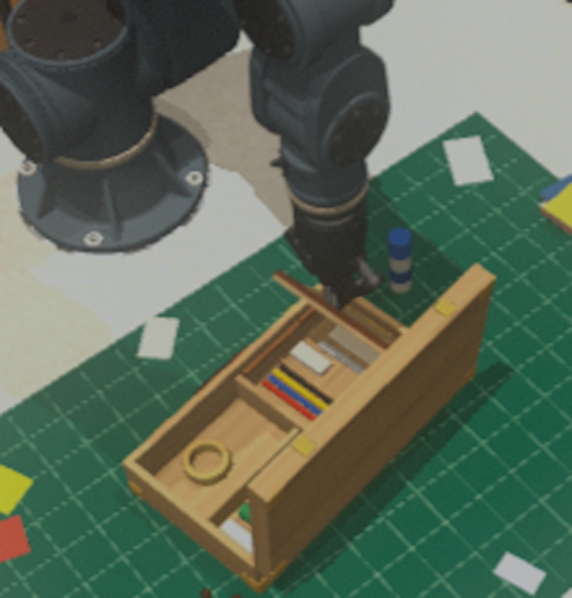

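```bash
python3 -m creep '{"twist":[[0,0,0],[0,0,0],[0,0,0],[0,0,0],[0,0,0],[0,0,0],[0,0,0],[0,0,0]],"translation":[[0.6,0.8,0],[1.3,1.4,0],[2,2.2,0],[2.7,3,0],[3.2,3.8,0],[3.7,4.8,0],[4.1,5.7,0],[4.5,6.7,0]],"claw":[-1,-1,-1,-1,-1,-1,-1,-1]}'
python3 - <<'E'
from h import *
np.set_printoptions(precision=2,suppress=True)
s=bot.observe();print(tobox(s['eef_pos']),s['ft_force'])
E
```

```text
time: 4.3
eef_pos: [452.4, -11.9, 79.9]
tcp_rot: [0.54, -0.457, 0.456, -0.54]
ft_force: [0.7, 0.8, 0.7]
gripper_width: 0.001
[-15.08  50.93  79.9 ] [0.72 0.82 0.74]
```

```bash
python3 -m creep '{"twist":[[0,0,0],[0,0,0],[0,0,0],[0,0,0],[0,0,0],[0,0,0]],"translation":[[0.1,0.8,0],[0.2,1.5,0],[0.2,2.1,0],[0.2,2.5,0],[0.2,2.7,0],[0.2,2.8,0]],"claw":[-1,-1,-1,-1,-1,-1]}'
python3 - <<'E'
from h import *
import cv2
np.set_printoptions(precision=2,suppress=True)
s=bot.observe();print(tobox(s['eef_pos']),s['ft_force'])
cv2.imwrite(f'pics/scene3.png',bot.capture('scene'))
a=cv2.imread('pics/scene3.png')[60:290,120:340]; cv2.imwrite('pics/scene3z.png',cv2.resize(a,None,fx=2.6,fy=2.6,interpolation=cv2.INTER_CUBIC))
E
```

```text
time: 5.05
eef_pos: [452.8, -13.8, 52.7]
tcp_rot: [0.54, -0.457, 0.456, -0.54]
ft_force: [-6.4, 0.4, 23.1]
gripper_width: -0.002
[-15.    49.    52.73] [-6.35  0.44 23.11]
```

View pics/scene3z.png

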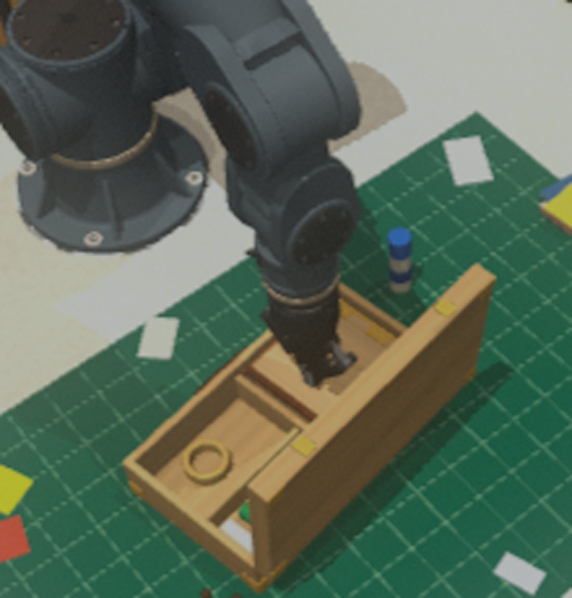

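```bash
python3 -m creep '{"twist":[[0,0,0],[0,0,0],[0,-10,0],[0,-20,0],[0,-30,0],[0,-40,0],[0,-50,0],[0,-60,0]],"translation":[[0,-2,0],[0,-6,0],[0,-11,0],[0,-16,0],[0,-21,0],[0,-25.5,0],[2,-25.5,2],[4,-25.5,5]],"claw":[-1,-1,-1,-1,-1,-1,-1,-1]}'
python3 - <<'E'
from h import *
import cv2
np.set_printoptions(precision=2,suppress=True)
s=bot.observe();print(s['q'],tobox(s['eef_pos']),s['ft_force'])
M=R.from_quat(s['tcp_rot']).as_matrix();print(np.degrees(np.arctan2(M[1,2],M[0,2])))
cv2.imwrite('pics/top4.png',bot.capture('top'));cv2.imwrite('pics/scene4.png',bot.capture('scene'))
for X in [(-15,-5,310),(215,-5,310),(215,-5,228)]: print(intool(box(*X),s))
a=cv2.imread('pics/scene4.png')[60:290,120:340]; cv2.imwrite('pics/scene4z.png',cv2.resize(a,None,fx=2.6,fy=2.6,interpolation=cv2.INTER_CUBIC))
E
```

```text
time: 6.1
eef_pos: [509.4, -45.1, 309.1]
tcp_rot: [-0.696, 0.122, -0.124, 0.696]
ft_force: [-0.4, -0.1, 0.3]
gripper_width: 0.003
[-0.09  0.2   0.13  1.5   0.    0.26] [ 35.86   8.9  309.13] [-0.37 -0.11  0.3 ]
69.95909781298593
[-3.75 -0.1  -3.7 ]
[16.3  -0.06  7.57]
[16.28  8.14  7.56]
```

View pics/scene4z.png

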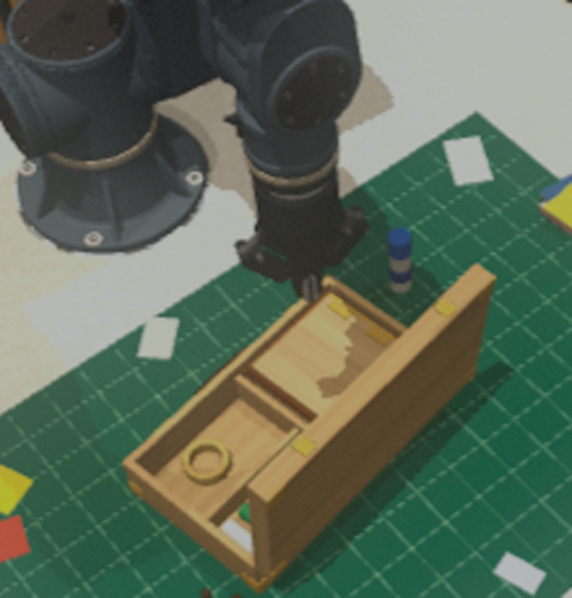

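View pics/top4.png

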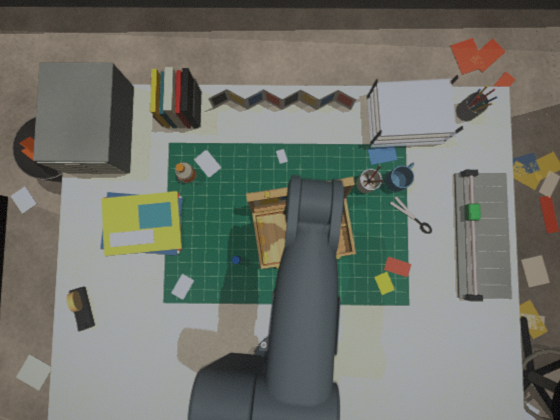

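```bash
python3 -m creep '{"twist":[[0,-10,0],[0,-20,0],[0,-29.3,0],[0,-29.3,0],[0,-29.3,0],[0,-29.3,0],[0,-29.3,0],[0,-29.3,0]],"translation":[[4,0,2],[8,0,4],[12,0,6],[16.3,0,7.6],[16.3,2,7.6],[16.3,5,7.6],[16.3,7.6,7.6],[16.3,7.6,7.6]],"claw":[-1,-1,-1,-1,-1,-1,-1,-1]}'
python3 - <<'E'
from h import *
import cv2
np.set_printoptions(precision=2,suppress=True)
s=bot.observe();print(s['q'],tobox(s['eef_pos']),s['ft_force'])
M=R.from_quat(s['tcp_rot']).as_matrix();print(np.degrees(np.arctan2(M[1,2],M[0,2])))
cv2.imwrite('pics/scene5.png',bot.capture('scene'))
a=cv2.imread('pics/scene5.png')[60:290,120:360]; cv2.imwrite('pics/scene5z.png',cv2.resize(a,None,fx=2.6,fy=2.6,interpolation=cv2.INTER_CUBIC))
E
```

```text
time: 7.2
eef_pos: [688.8, -30.4, 229.2]
tcp_rot: [-0.705, -0.054, 0.057, 0.705]
ft_force: [-0.8, -0.0, 0.4]
gripper_width: 0.003
[-0.04  0.54  0.45  1.48  0.   -0.2 ] [215.27  -5.6  229.21] [-0.82 -0.04  0.4 ]
99.01653072566093
```

View pics/scene5z.png

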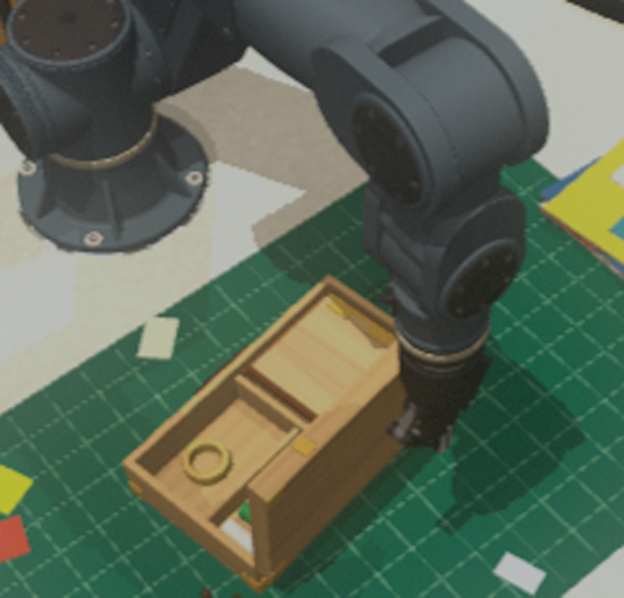

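```bash
python3 -m creep '{"twist":[[0,0,0],[0,0,0],[0,0,0],[0,0,0],[0,0,0],[0,0,0],[0,0,0],[0,0,0]],"translation":[[-3,0,0],[-5,0,0],[-6,0,0],[-7,0,0],[-7.9,0,0],[-9.2,0,0],[-10.6,0,0],[-12,0,0]],"claw":[-1,-1,-1,-1,-1,-1,-1,-1]}'
python3 - <<'E'
from h import *
import cv2
np.set_printoptions(precision=2,suppress=True)
s=bot.observe();print(s['q'],tobox(s['eef_pos']),s['ft_force'])
cv2.imwrite('pics/scene6.png',bot.capture('scene'))
a=cv2.imread('pics/scene6.png')[60:290,120:360]; cv2.imwrite('pics/scene6z.png',cv2.resize(a,None,fx=2.6,fy=2.6,interpolation=cv2.INTER_CUBIC))
E
```

```text
time: 8.25
eef_pos: [570.2, -49.6, 230.9]
tcp_rot: [-0.705, -0.055, 0.056, 0.705]
ft_force: [4.6, 0.1, -1.6]
gripper_width: 0.002
[-0.09  0.32  0.1   1.35 -0.   -0.24] [ 95.08  -5.38 230.94] [ 4.55  0.09 -1.63]
```

View pics/scene6z.png

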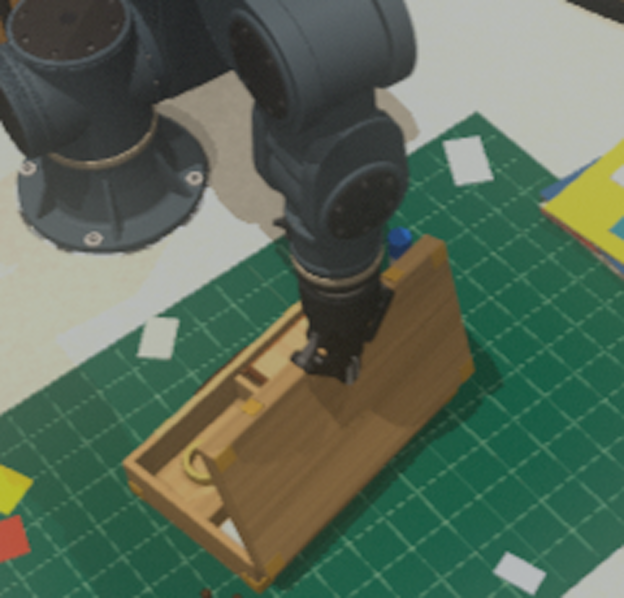

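```bash
python3 -m creep '{"twist":[[0,0,0],[0,0,0],[0,0,0],[0,0,0],[0,0,0],[0,0,0],[0,0,0],[0,0,0]],"translation":[[-1.1,0.2,0],[-2.2,0.5,0],[-3.3,0.8,0],[-4.5,1.1,0],[-5.8,1.7,0],[-7,2.4,0],[-8.2,3.2,0],[-9.4,4.1,0]],"claw":[-1,-1,-1,-1,-1,-1,-1,-1]}'
python3 - <<'E'
from h import *
np.set_printoptions(precision=2,suppress=True)
s=bot.observe();print(s['q'],tobox(s['eef_pos']),s['ft_force'])
E
```

```text
time: 9.3
eef_pos: [474.4, -64.5, 189.8]
tcp_rot: [-0.705, -0.054, 0.057, 0.705]
ft_force: [3.2, 0.5, 0.8]
gripper_width: 0.003
[-0.13  0.18 -0.2   1.2  -0.   -0.29] [ -1.86  -4.6  189.82] [3.21 0.54 0.81]
```

```bash
python3 -m creep '{"twist":[[0,0,0],[0,0,0],[0,0,0],[0,0,0],[0,0,0],[0,0,0],[0,0,0],[0,0,0]],"translation":[[-0.8,1,0],[-1.7,2.1,0],[-2.5,3.3,0],[-3.3,4.5,0],[-3.9,5.8,0],[-4.3,6.9,0],[-4.6,7.7,0],[-4.9,8.4,0]],"claw":[-1,-1,-1,-1,-1,-1,-1,-1]}'
python3 - <<'E'
from h import *
np.set_printoptions(precision=2,suppress=True)
s=bot.observe();print(s['q'],tobox(s['eef_pos']),s['ft_force'])
E
```

```text
time: 10.3
eef_pos: [425.7, -72.0, 105.5]
tcp_rot: [-0.705, -0.054, 0.057, 0.705]
ft_force: [1.3, 0.7, 1.8]
gripper_width: -0.002
[-0.17  0.17 -0.45  0.96  0.   -0.33] [-51.13  -4.1  105.52] [1.3  0.72 1.81]
```

Now the last 16 mm, slowly, with a light press.

```bash
python3 -m creep '{"twist":[[0,0,0],[0,0,0],[0,0,0],[0,0,0],[0,0,0],[0,0,0]],"translation":[[-0.1,0.5,0],[-0.2,0.9,0],[-0.2,1.3,0],[-0.2,1.5,0],[-0.2,1.65,0],[-0.2,1.65,0]],"claw":[-1,-1,-1,-1,-1,-1]}'
python3 - <<'E'
from h import *
np.set_printoptions(precision=2,suppress=True)
s=bot.observe();print(s['q'],tobox(s['eef_pos']),s['ft_force'])
E
```

```text
time: 11.05
eef_pos: [423.5, -72.3, 89.9]
tcp_rot: [-0.705, -0.054, 0.057, 0.705]
ft_force: [-6.8, 0.1, 17.4]
gripper_width: 0.002
[-0.17  0.18 -0.48  0.92 -0.   -0.33] [-53.37  -4.07  89.93] [-6.84  0.09 17.43]
```

```bash
python3 -m creep '{"twist":[[0,0,0],[0,0,0],[0,0,0],[0,0,0],[0,0,0],[0,0,0],[0,0,0],[0,0,0]],"translation":[[0,-2,0],[0,-6,0],[0,-12,0],[0,-18,-6],[0,-18,-12],[-3,-18,-18],[-5,-18,-24],[-8,-18,-30]],"claw":[-1,-1,-1,-1,-1,-1,-1,-1]}'
python3 - <<'E'
from h import *
import cv2
np.set_printoptions(precision=2,suppress=True)
s=bot.observe();print(tobox(s['eef_pos']),s['ft_force'])
a=bot.capture('top');cv2.imwrite('pics/top7.png',a)
b=bot.capture('scene');cv2.imwrite('pics/scene7.png',b[:, :])
cv2.imwrite('pics/top7z.png',cv2.resize(a[150:290,150:430],None,fx=2.8,fy=2.8,interpolation=cv2.INTER_CUBIC))
cv2.imwrite('pics/scene7z.png',cv2.resize(b[130:380,80:400],None,fx=2.4,fy=2.4,interpolation=cv2.INTER_CUBIC))
for p in [(-100,170,90),(-100,-170,90),(100,-170,90),(100,170,90),(-100,-170,0)]: print(p,(proj('top',box(*p))-[150,150])*2.8,(proj('scene',box(*p))-[80,130])*2.4)
E
```

```text
time: 12.05
eef_pos: [398.5, -361.2, 269.7]
tcp_rot: [-0.705, -0.055, 0.057, 0.705]
ft_force: [1.1, -0.1, 0.1]
gripper_width: 0.004
[-124.74 -285.07  269.75] [ 1.12 -0.06  0.14]
(-100, 170, 90) [308.04 332.39] [398.79  69.87]
(-100, -170, 90) [578.27 290.34] [205.28 243.78]
(100, -170, 90) [551.1  132.61] [327.76 342.28]
(100, 170, 90) [284.38 173.86] [519.15 151.71]
(-100, -170, 0) [566.36 289.91] [218.7  280.96]
```

View pics/top7z.png

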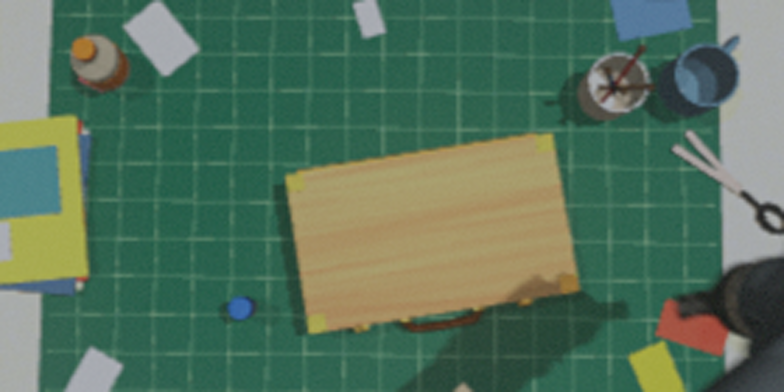

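View pics/scene7z.png

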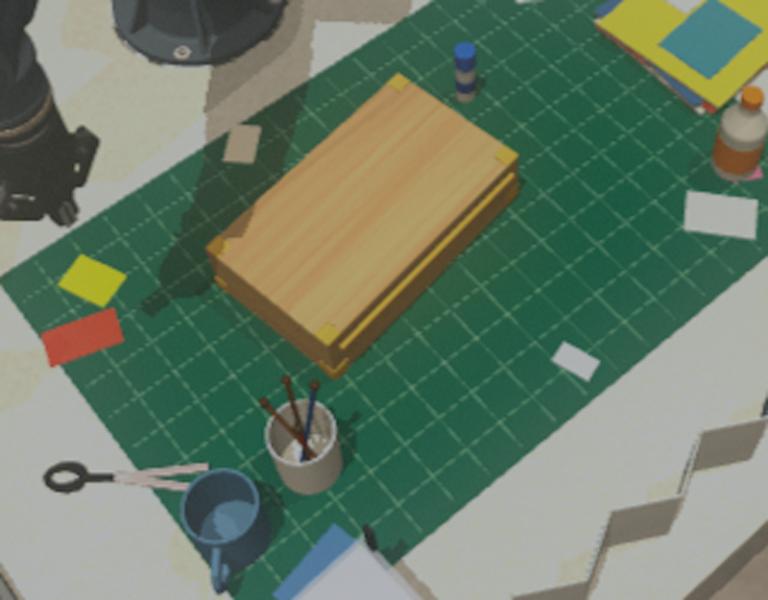

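```bash
python3 -c "
from plant import bot
print(bot.observe()['dq']); print(bot.sign_off())"
```

```text
[ 0.07718784 -0.03111805 -0.04393511  0.01621541  0.03253006  0.07988872]
the job is handed in; nothing more can be done
None
```

The box is packed: I folded the leaf down flat first, then pushed the lid shut from behind, and handed the job in at about 12 s of the 53 s allowed. `bot.sign_off()` reports no verdict.

- **Leaf:** I pushed its outer face with the shut fingertips. It ended with the fingertip at 52.7 mm height and 23 N of press; folded, it should lie at 53 mm. The lid was still open, and the pictures showed the leaf lying flat.
- **Lid:** It was pushed over at roughly 0.7 rad/s on average, by my planned path, against the 2.5 rad/s limit. At the end the fingertip was at 89.9 mm under 17 N of press; the box should be 90 mm high when shut.
- **Surroundings:** In the last pictures the box corners fall within a few millimetres of where I first measured them. The glue stick, pot, mug, scissors, bottle and magazines look undisturbed, and the gripper is clear of everything.
- **Not checked:** I could not see the knife and tape once the lid was shut. I last saw the tape in place with the lid half closed. The knife was hidden under the folded leaf.
- **Small disagreement:** One front corner of the box differed by about 8 mm between the scene and top cameras at the start. I used the top camera, and the contact heights later agreed with it.

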